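# Turn the hardware carousel to the jar of screws

## Robot

A 6-joint arm with a two-finger parallel gripper is mounted at the origin on the work surface; the furniture and walls round the work are solid. World frame = base frame: x ahead of the robot, y to its left, z up, the work surface at z = 0. Lengths are in m, angles in rad, forces in N, time in s.
With the tool pointing down it reaches from about 0.225 to 0.875 m from the base axis. Payload 3.4 kg.
Tool frame: the origin (TCP) lies midway between the tips of the shut fingers; the grasp point (between the pads) lies manip.grip_depth behind it (manip.grip_depth is the distance from the TCP to the grasp point, in m); z points along the fingers, y is the direction in which the jaws open and shut (so a half turn about z gives the same grasp; the last joint's range is limited). The gripper opens to 85 mm and grips with 20 to 120 N. Pads are 22 mm wide; open, the fingers measure 114 mm over their backs; the gripper's body (76 mm by 85 mm) begins 54 mm behind the grasp point. The pads swing forward as they close: fully open they stand 13 mm farther back than shut.
Start: joints at [-1.358, 0.276, 1.505, -0, 1.361, -0.121], TCP at [0.188, -0.543, 0.208] pointing down, gripper open.
Joint ranges: [-2.89, 2.89], [-0.75, 2.08], [0.22, 2.7], [-1.18, 4.32], [0.11, 2.71], [-2.7, 2.7]. Speed limits (rad/s): [2.57, 2.57, 3.14, 3.14, 3.14, 3.14].

## Interface

Orientations are given as a unit quaternion [w, x, y, z].
In Python, from station import manip, cams, hand_in gives the robot as it stands.
- The arm moves only by the tool move_arm, never from a script. Its argument "steps" is a list of rows, each a list of 7 numbers: the shift along the world's x, y, z normalised to -1 to 1, where 1 is 0.12 m, then the turn, a rotation vector about the world's x, y, z normalised to -1 to 1, where 1 is 0.08 rad, then the opening, from -1 (shut) to 1 (fully open). A call has 1 to 5 rows; each row shifts and turns the pose as measured when the row begins; what a row does not reach is not made up. A row lasts 1/8 s, in which the tool goes at most 62.5 mm and 10.7 degrees, less where a joint would pass 70% of its speed; a pose out of reach is approached as far as the arm can. A call with a number of a shift or a turn outside -1 to 1 is refused whole. A call with a gripper value outside its range is refused whole. The fingers move at their own pace and stop on an object; "force" is the grip in N (left out, the last holds). Time passes only in rows, so rows that do not move let the fingers close. It gives the time, the measured TCP pose, the force and the opening at its end, in the units of the state.
- manip.get_obs(): the state, without advancing time (a new reading comes with each control period).
- cams.read_camera(name): name is "scene" or "top" or "wrist"; returns (picture, depth): 384x512x3 uint8, red, green, blue; 384x512 float32, m along the optical axis (not along the pixel's ray), 0 where there is no reading.
- cams.camera_model(name): a dict with "camera_matrix" (3x3 intrinsics, pixels), "R" (3x3) and "t" (3): a world point X has camera coordinates R X + t. Camera axes: x right, y down, z forward; pixel columns grow to the right and rows downward; lengths in m; the calibration is good to about 2 mm. A picture is of the moment at which its call begins: read the wrist's pose just before it. camera_model takes no time and is no camera call; for the wrist camera it gives the pose at the moment of the call.
- hand_in(): hands the job in, once; it reports no verdict.
The state is a dict: "clock": time; "joints": joint angles; "qvel": joint speeds; "joint_efforts": joint torques, N m; "eef_pos": TCP position; "orientation": TCP orientation; "contact_force": force on the tool from outside, world axes, zero at the start; "torque": the same for the moment, N m; "grip_width": finger opening in m.
Only numpy, scipy, OpenCV 4.12 (cv2) and the standard library are available. Lean on these libraries where they do the work, as an engineer would, in place of code of your own. Each camera call takes 0.05 s, during which the arm holds its last target.

## Task

Turn the round carousel on the bench by gently pushing the short wooden pegs on its rim with the fingertips, until the jar of screws stands at the fixed metal pointer, with the middle of the jar in line with it, then draw back and leave the carousel at rest. Only push: do not pinch, grasp or lift anything, do not touch the jar or the other things standing on the carousel, and leave the things lying round it on the bench where they are.

Things in the scene. Friction and masses are not known exactly. Their poses are not given: they have to be found in the camera images.
- stand: Fixed round foot. Origin: on the turning axis, at bench level. Its -x axis runs to the pointer, on the side nearer the robot: a dark steel arm, 24 mm wide, out to 193 mm from the axis, with a 50 mm high upright bearing a steel cone that points inward at the tray's edge (tip 144 mm from the axis, 39 mm up). The jar is in place on the line from axis to pointer.
- tray: Plywood turntable, 260 mm across, turns endlessly either way about the foot's axis; friction (0.1 N m, 1 N at a peg) stops it almost at once. Origin: on that axis at bench level; axes turn with it. Top face 46 mm above the bench. Hub 32 mm across, 36 mm high; dividers 28 mm high on its x and y axes make 4 bays. A thing stands in each, centre about 65 mm from the axis; which is in which bay varies.
- peg0 (a point): Top centre of the finger peg at the tray's +x axis. All four pegs: upright wooden rods fixed to the tray's rim, 14 mm across, 65 mm high above its top face (top 111 mm above the bench), 119 mm from the turning axis, a quarter turn apart, at the outer ends of the dividers.
- peg1 (a point): Top centre of the like peg at the tray's +y axis. Keep the gripper clear of the fixed furniture beside the carousel: the bench vice on its left (x 0.44 to 0.63 m, all of it at y above 0.078 m, 151 mm high) and the closed tool box on its right (x 0.29 to 0.67 m, y below -0.249 m, 176 mm high).
- peg2 (a point): Top centre of the like peg at the tray's -x axis. A peg that is hard to reach can be left alone: push any other, in either direction, and change pegs as often as needed.
- peg3 (a point): Top centre of the like peg at the tray's -y axis.
- screw_jar: The jar of screws: clear round jar, 68 mm across, 84 mm high, with a lid; it stands loose on the tray in one bay. Origin: centre of its underside. Not to be touched.
- jar_center (a point): Centre of the jar of screws, on its axis, 42 mm above its underside.
- tin: Low round bare metal tin, 62 mm across, 42 mm high, loose in another bay. Origin: centre of its underside. Not to be touched.
- offcut: Wooden offcut, 38 x 60 x 38 mm, loose in another bay. Origin: centre of its underside. Not to be touched.
- square_offcut: Flat square wooden offcut, 50 x 50 x 19 mm, loose in another bay. Origin: centre of its underside. Not to be touched.
- masking_tape: Roll of masking tape lying on the bench to the left of the carousel, 104 mm across, 25 mm high. Origin: centre of its underside. Leave it.
- pliers: Pliers lying on the bench nearer the robot on the left, 70 x 175 x 18 mm. Origin: centre of the underside. Leave them.

How it is judged:
By the outcome, as a careful person would: the job done as asked, in the order asked, and still so for the second after the job is handed in, with the robot touching nothing.
It also fails if it takes over 67 s, if anything falls off the work surface, if the arm or the gripper's body presses on something with over 40 N, if the wrist force passes 120 N, or if a joint passes its speed limit or range.

## Working session

There is one attempt and no reset: what is moved stays moved. The work goes in short steps, Python scripts to look and compute and a tool call to move; the robot and the scene stay as the last step left them, time stands still between calls to the robot, and variables do not carry over. Pictures are saved under pics/ and viewed, and the job is handed in when it is done.

Besides the shell and the picture viewer there is one more tool, called after "Request:" in YAML: its name, and indented under it one key for each argument. move_arm: Moves the arm, as the interface text tells. Its arguments: {"type":"object","properties":{"steps":{"type":"array"},"force":{"type":"number"}},"required":["steps"]}

```bash
ls; mkdir -p pics; python3 - <<'E'
from station import manip,cams
import cv2,numpy as np
o=manip.get_obs();print(o, manip.grip_depth)
for n in ["scene","top"]:
    im,d=cams.read_camera(n);cv2.imwrite(f"pics/{n}0.png",im[:,:,::-1]);np.savez(f"pics/{n}0.npz",im=im,d=d)
    m=cams.camera_model(n);print(n,m)
E
```

```text
pics
{'clock': 0.0, 'joints': array([-1.35799584e+00,  2.76586660e-01,  1.50613088e+00,  3.19224340e-05,
        1.36067119e+00, -1.20970411e-01]), 'qvel': array([-0.00063484,  0.00039827, -0.00071074, -0.00106103, -0.00031959,
       -0.00023436]), 'joint_efforts': array([-1.81384985e-04, -4.16780484e+01, -2.45808578e+01, -6.89466924e-04,
        1.08820258e-02, -2.73119042e-05]), 'eef_pos': array([ 0.18827851, -0.54271081,  0.20724538]), 'orientation': array([-8.97808325e-04,  9.86107071e-01,  1.66108514e-01, -2.56282771e-05]), 'contact_force': array([-0.56591453, -0.17027297, -0.64950723]), 'torque': array([ 0.03595378, -0.07447867, -0.004133  ]), 'grip_width': 0.08555631516987712} 0.0187
scene {'camera_matrix': array([[453.72745339,   0.        , 258.85677337],
       [  0.        , 453.72745339, 190.57064028],
       [  0.        ,   0.        ,   1.        ]]), 'R': array([[-0.86658309, -0.49892671,  0.0102898 ],
       [-0.23092721,  0.38264673, -0.89456923],
       [ 0.44238712, -0.77759476, -0.44681094]]), 't': array([0.45343264, 0.170585  , 0.89920974])}
top {'camera_matrix': array([[416.04018826,   0.        , 254.86743437],
       [  0.        , 416.04018826, 195.05095523],
       [  0.        ,   0.        ,   1.        ]]), 'R': array([[-0.02774607, -0.99955628,  0.01083537],
       [-0.9977228 ,  0.02702529, -0.06179678],
       [ 0.06147653, -0.01252531, -0.99802994]]), 't': array([0.0429365 , 0.4950107 , 1.19678686])}
```

View pics/scene0.png

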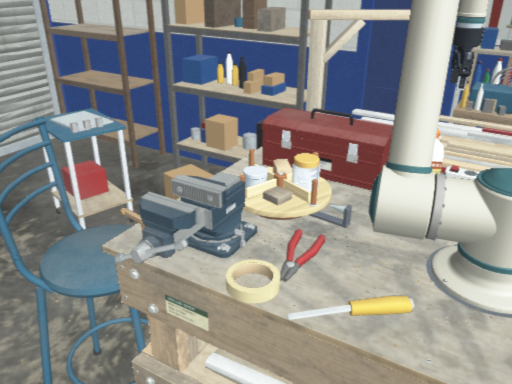

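View pics/top0.png

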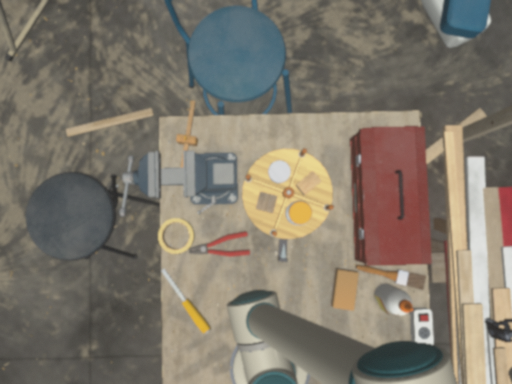

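The top view shows the carousel centred near (288,193), the yellow jar lid near (300,212) and the pointer near (283,250). Next I'll measure these positions.

```bash
cat > h.py <<'E'
from station import manip,cams
import cv2,numpy as np
def ray(m,uv,z):
    K,R,t=m["camera_matrix"],m["R"],m["t"]
    d=R.T@np.linalg.solve(K,[uv[0],uv[1],1.]);c=-R.T@t
    return c+d*(z-c[2])/d[2]
def proj(m,X):
    p=m["camera_matrix"]@(m["R"]@np.asarray(X)+m["t"]);return p[:2]/p[2]
def point3(m,u,v,d):
    p=np.linalg.solve(m["camera_matrix"],[u,v,1.])*d
    return m["R"].T@(p-m["t"])
E
python3 - <<'E'
from h import *
z=np.load("pics/top0.npz");im,d=z["im"],z["d"];m=cams.camera_model("top")
c=im[135:275,225:355];cv2.imwrite("pics/topz.png",cv2.resize(c[:,:,::-1],None,fx=5,fy=4.2857,interpolation=cv2.INTER_CUBIC)[:600])
hsv=cv2.cvtColor(im,cv2.COLOR_RGB2HSV)
# lid
sub=hsv[205:220,292:310];print(sub[7,9],hsv[170,265],hsv[250,283],hsv[182,331])
v,u=np.mgrid[0:384,0:512]
K,R,t=m["camera_matrix"],m["R"],m["t"]
P=np.stack([(u-K[0,2])/K[0,0]*d,(v-K[1,2])/K[1,1]*d,d],-1)
W=(P-t)@R
roi=np.zeros(d.shape,bool);roi[140:245,238:340]=1
for lo,hi in [(.04,.052),(.075,.1),(.1,.118),(.118,.14)]:
    mk=(roi&(W[...,2]>lo)&(W[...,2]<hi)).astype(np.uint8)
    n,l,s,cen=cv2.connectedComponentsWithStats(mk)
    for i in range(1,n):
        if s[i,4]>3: print(lo,s[i],cen[i],np.median(W[l==i],0))
lid=(roi&(hsv[...,1]>170)&(hsv[...,0]>15)&(hsv[...,0]<35)).astype(np.uint8)
n,l,s,cen=cv2.connectedComponentsWithStats(lid)
for i in range(1,n):
    if s[i,4]>30: print("lid",s[i],cen[i],W[l==i].mean(0))
E
```

```text
[ 21 163 227] [ 21 100 216] [ 87  15 172] [ 20  76 187]
0.04 [ 242  149   90   91 4231] [285.85157173 193.52658946] [ 0.49785191 -0.05472209  0.04687497]
0.075 [300 152   5   3   8] [301.375 153.5  ] [ 0.60231007 -0.09969115  0.08839467]
0.075 [268 161  22  22 390] [278.49230769 171.51538462] [ 0.55421402 -0.03647791  0.08884813]
0.075 [298 160   3   3   5] [298.8 160.8] [ 0.58390354 -0.09505397  0.07639168]
0.075 [297 164   3   3   5] [297.6 164.6] [ 0.57550246 -0.0894662   0.07598829]
0.075 [296 171  25  24 301] [308.26245847 182.88039867] [ 0.52111066 -0.11726118  0.08498097]
0.075 [294 172   2   4   4] [294.5 173.5] [ 0.54915196 -0.08161788  0.07580171]
0.075 [293 177   1   4   4] [293.  178.5] [ 0.53512142 -0.07669579  0.07860447]
0.075 [245 178   5   3   5] [247.  179.2] [0.53518494 0.05071584 0.09593264]
0.075 [291 181   2   4   4] [291.25 182.5 ] [ 0.52418667 -0.07107899  0.07571977]
0.075 [259 182   7   3   9] [261.88888889 183.11111111] [0.52509586 0.00956646 0.07594804]
0.075 [269 186   4   2   5] [270.6 186.6] [ 0.51341762 -0.01520706  0.07605473]
0.075 [274 187   3   3  
[... 596 characters left out ...]
]
0.075 [271 231   2   4   4] [271.25 232.5 ] [ 0.38827236 -0.01068254  0.09030012]
0.1 [301 149   6   5  24] [303.5 151. ] [ 0.60572372 -0.1041245   0.11062883]
0.1 [245 175   5   5  20] [247.25 176.75] [0.53964106 0.05025283 0.11007039]
0.1 [286 201  21  25  69] [291.66666667 212.        ] [ 0.44252883 -0.06154461  0.11142351]
0.1 [328 205   5   5  22] [330.09090909 207.09090909] [ 0.45243078 -0.16964714  0.11193891]
0.1 [299 220  11   6  11] [304.         223.36363636] [ 0.40910391 -0.09839258  0.10911485]
0.1 [272 231   5   6  21] [273.76190476 233.38095238] [ 0.387142   -0.01750769  0.11111803]
0.118 [288 202  24  23 426] [299.39906103 212.79342723] [ 0.43876406 -0.08494649  0.13007316]
```

View pics/topz.png

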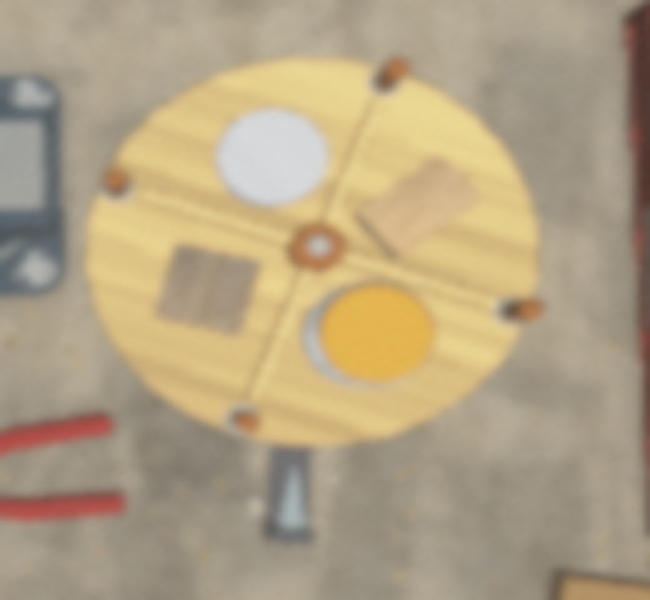

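The zoomed top view shows four brown peg tops, with the jar (yellow lid at about (375,332) in the zoom) in the bay between the bottom and right pegs. The pointer is below, at about (290,495). I'll fix the pointer direction next.

```bash
cat >> h.py <<'E'
def world(m,d):
    v,u=np.mgrid[0:384,0:512];K,R,t=m["camera_matrix"],m["R"],m["t"]
    P=np.stack([(u-K[0,2])/K[0,0]*d,(v-K[1,2])/K[1,1]*d,d],-1)
    return (P-t)@R
def comps(mk,mn=5):
    n,l,s,c=cv2.connectedComponentsWithStats(mk.astype(np.uint8))
    return [(s[i],c[i],l==i) for i in range(1,n) if s[i,4]>=mn]
E
python3 - <<'E'
from h import *
for n in ["top","scene"]:
    z=np.load(f"pics/{n}0.npz");im,d=z["im"],z["d"];m=cams.camera_model(n);W=world(m,d)
    g=(W[...,2]>.012)&(W[...,0]>.28)&(W[...,0]<.352)&(W[...,1]>-.14)&(W[...,1]<.02)
    for s,c,k in comps(g): print(n,s,c,W[k].mean(0),W[k].min(0),W[k].max(0))
    if n=="top":
        hi=g&(W[...,2]>.03); print("upr",W[hi].mean(0), hi.sum())
    # tray rim centre
    if n=="top":
        hsv=cv2.cvtColor(im,cv2.COLOR_RGB2HSV)
        tray=((hsv[...,0]>14)&(hsv[...,0]<30)&(hsv[...,1]>70)).astype(np.uint8);tray[:, :235]=0;tray[:,342:]=0;tray[:140]=0;tray[246:]=0
        cs,_=cv2.findContours(tray,0,1);k=max(cs,key=cv2.contourArea);e=cv2.fitEllipse(cv2.convexHull(k));print(e,ray(m,e[0],.046))
        lid=((hsv[...,0]>17)&(hsv[...,0]<26)&(hsv[...,1]>145)&(W[...,2]>.115)&(W[...,2]<.14))
        for s,c,k in comps(lid,50):
            cs,_=cv2.findContours(k.astype(np.uint8),0,1);e=cv2.fitEllipse(cs[0]);print("lid",s,e,ray(m,e[0],.13))
    z=im; 
im=np.load("pics/scene0.npz")["im"];c=im[145:235,235:365];cv2.imwrite("pics/scz.png",cv2.resize(c[:,:,::-1],None,fx=6,fy=6,interpolation=cv2.INTER_CUBIC))
im=np.load("pics/top0.npz")["im"];c=im[225:270,260:310];cv2.imwrite("pics/ptz.png",cv2.resize(c[:,:,::-1],None,fx=12,fy=12,interpolation=cv2.INTER_CUBIC))
E
```

```text
top [278 245   9  17  88] [282.32954545 255.15909091] [ 0.32253772 -0.04286304  0.0456654 ] [ 0.30627645 -0.05254899  0.01266417] [ 0.35100181 -0.03017534  0.05464461]
upr [ 0.32242383 -0.04313598  0.04713198] 84
((287.3395690917969, 193.1536102294922), (91.49700927734375, 91.83080291748047), 14.220062255859375) [ 0.49699801 -0.06265514  0.046     ]
lid [290 202  21  21 348] ((300.0615234375, 212.08294677734375), (20.0455322265625, 20.330331802368164), 124.79740142822266) [ 0.44079557 -0.0868977   0.13      ]
scene [331 205  21  19 193] [343.97927461 211.93782383] [ 0.31756568 -0.03759368  0.03724283] [ 0.30530408 -0.0517552   0.01210388] [ 0.3514984  -0.02634107  0.05211667]
```

View pics/scz.png

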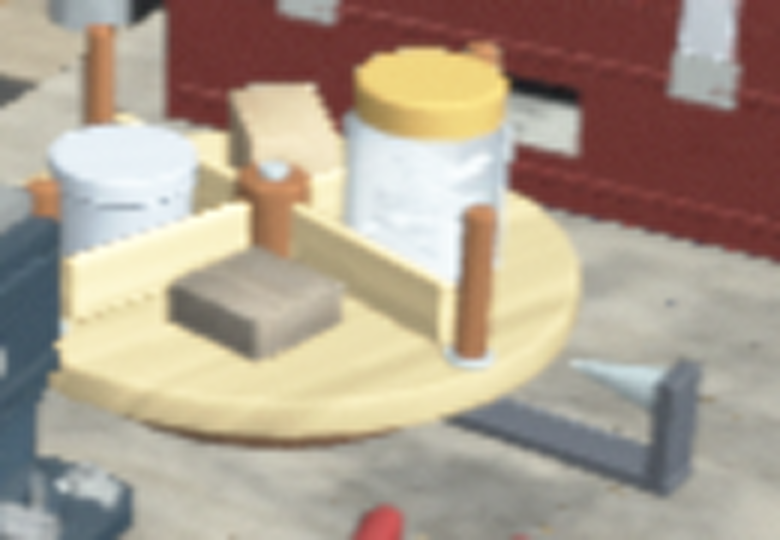

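View pics/ptz.png

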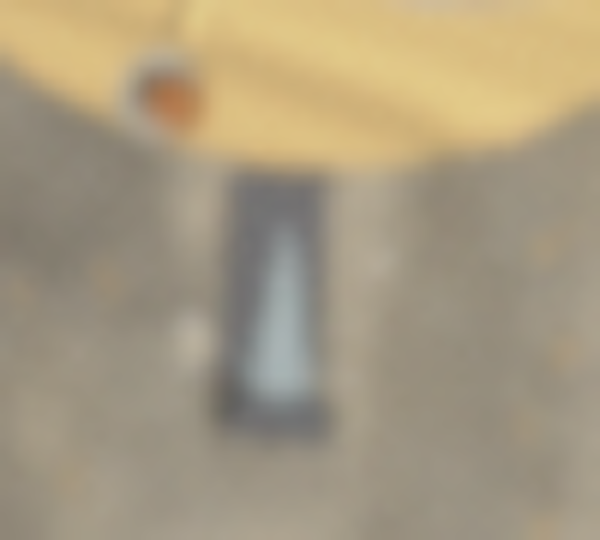

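```bash
python3 - <<'E'
from h import *
m=cams.camera_model("top")
f=lambda x,y:(260+(x+.5)/12-.5,225+(y+.5)/12-.5)
c=np.array([.4965,-.0605,0])
for nm,p,z in [("tip",f(287,225),.039),("base",f(279,390),.045),("upr",f(273,412),.05)]:
    X=ray(m,p,z);r=X-c;print(nm,X,np.hypot(r[0],r[1]),np.degrees(np.arctan2(r[1],r[0]))%360)
# pegs by color at z .111
z=np.load("pics/top0.npz");W=world(m,z["d"]);g=(W[...,2]>.1)&(W[...,2]<.118)
P=[]
for box in [(298,146,12,12),(242,172,12,11),(326,202,10,10),(269,228,10,12)]:
    k=np.zeros_like(g);k[box[1]:box[1]+box[3],box[0]:box[0]+box[2]]=1;k&=g
    v,u=np.nonzero(k);P.append(ray(m,(u.mean(),v.mean()),.111)[:2])
P=np.array(P);print(P,P.mean(0));c=P.mean(0);r=P-c;print(np.hypot(*r.T),np.degrees(np.arctan2(r[:,1],r[:,0]))%360)
j=np.array([.4408,-.0869])-c;print("jar",np.hypot(*j),np.degrees(np.arctan2(j[1],j[0]))%360)
E
```

```text
tip [ 0.3552641  -0.04763126  0.039     ] 0.14182095864420582 174.79385589850983
base [ 0.31714275 -0.04405339  0.045     ] 0.18010972867732933 174.76077115130767
upr [ 0.31252429 -0.04211252  0.05      ] 0.18489229926691517 174.2925190382111
[[ 0.60578479 -0.10416841]
 [ 0.53992729  0.04966083]
 [ 0.45228523 -0.1702571 ]
 [ 0.38630976 -0.01699608]] [ 0.49607677 -0.06044019]
[0.11810168 0.11851204 0.11822628 0.11805162] [338.26840316  68.28382505 248.25943605 158.40709457]
jar 0.06128329867005856 205.579445288689
```

Request:
move_arm:
  steps:
    - [0.1,0.45,0.1,0,0,1,-1]
    - [0.1,0.45,0.1,0,0,1,-1]
    - [0.1,0.45,0.1,0,0,1,-1]
    - [0.1,0.45,0,0,0,1,-1]
    - [0.1,0.45,0,0,0,1,-1]
  force: 30

```text
clock: 0.72
eef_pos: [0.2484, -0.2678, 0.2406]
orientation: [-0.003, 0.932, 0.362, 0.0]
contact_force: [0.3, 0.9, -0.3]
grip_width: -0.0001
```

Request:
move_arm:
  steps:
    - [0.1,0.45,0,0,0,1,-1]
    - [0.1,0.45,0,0,0,1,-1]
    - [0.1,0.3,0,0,0,0.4,-1]
    - [0,0,0,0,0,0,-1]

```text
clock: 1.23
eef_pos: [0.2835, -0.1152, 0.2399]
orientation: [-0.003, 0.891, 0.454, 0.001]
contact_force: [-0.7, -0.5, 0.3]
grip_width: 0.0
```

```bash
python3 - <<'E'
from h import *
m=cams.camera_model("wrist");im,d=cams.read_camera("wrist");np.savez("pics/w1.npz",im=im,d=d,**m)
cv2.imwrite("pics/w1.png",im[:,:,::-1]);c=-m["R"].T@m["t"];print(c,m["R"])
E
```

```text
[ 0.32395306 -0.0605009   0.40398404] [[ 0.80921781 -0.58747776 -0.00603545]
 [-0.56476399 -0.78067949  0.26754657]
 [-0.16188941 -0.21309485 -0.96352603]]
```

View pics/w1.png

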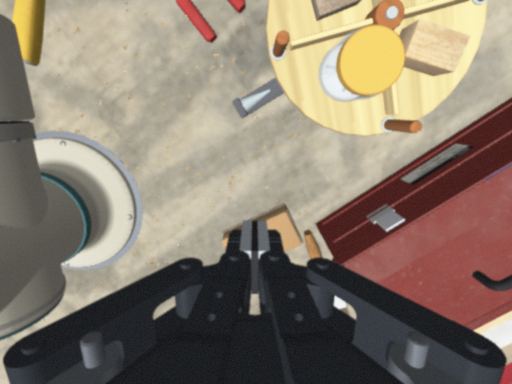

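The wrist view shows the jar lid at (371,60), the near peg at (281,42) and the pointer at about (258,98). The path above the near peg is clear. I'll move the fingertips to the peg's −y side.

Request:
move_arm:
  steps:
    - [0.38,0.3,0,0,0,0,-1]
    - [0.38,0.28,0,0,0,0,-1]
    - [0,0,0,0,0,0,-1]
    - [0,0,-0.4,0,0,0,-1]
    - [0,0,0,0,0,0,-1]

```text
clock: 1.9
eef_pos: [0.3771, -0.0538, 0.1907]
orientation: [-0.0, 0.894, 0.447, -0.001]
contact_force: [0.1, 0.6, -0.5]
grip_width: -0.0
```

Request:
move_arm:
  steps:
    - [0,0.03,-0.4,0,0,0,-1]
    - [-0.01,0.03,-0.4,0,0,0,-1]
    - [0,0,-0.07,0,0,0,-1]
    - [0,0,0,0,0,0,-1]

```text
clock: 2.4
eef_pos: [0.3814, -0.0538, 0.091]
orientation: [0.005, 0.896, 0.444, 0.003]
contact_force: [1.1, -0.2, -0.1]
grip_width: -0.0001
```

```bash
python3 - <<'E'
from h import *
print(manip.get_obs()["eef_pos"],manip.get_obs()["contact_force"])
im,d=cams.read_camera("scene");c=im[100:250,200:400];cv2.imwrite("pics/s2.png",cv2.resize(c[:,:,::-1],None,fx=4,fy=4,interpolation=cv2.INTER_CUBIC))
E
```

```text
[ 0.3814119  -0.05380448  0.09099098] [ 1.05098722 -0.23326184 -0.07662278]
```

View pics/s2.png

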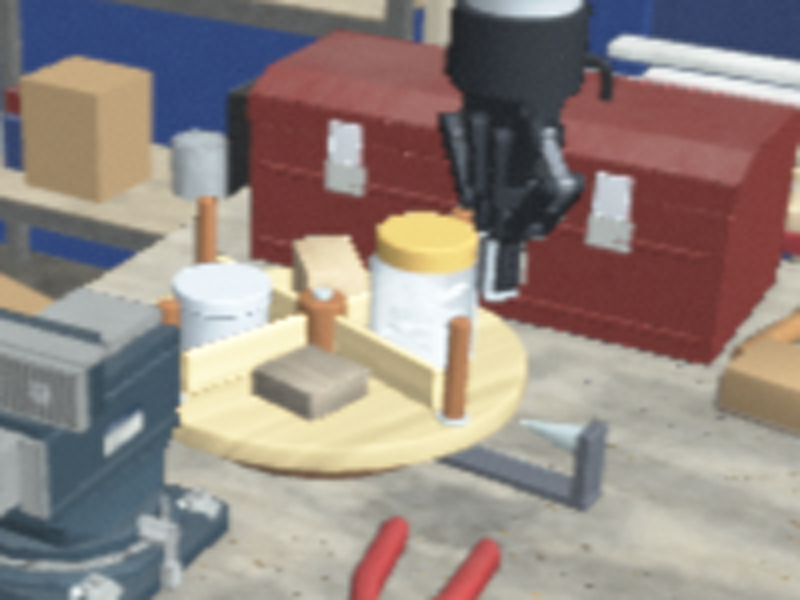

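Request:
move_arm:
  steps:
    - [-0.06,0.06,-0.03,0,0,0,-1]
    - [0,0.06,0,0,0,0,-1]
    - [0,0,0,0,0,0,-1]

```text
clock: 2.82
eef_pos: [0.3767, -0.0396, 0.091]
orientation: [0.008, 0.896, 0.444, 0.006]
contact_force: [-0.6, -0.2, -0.1]
grip_width: -0.0004
```

Request:
move_arm:
  steps:
    - [0.02,0.05,0,0,0,0,-1]
    - [0.02,0.05,0,0,0,0,-1]
    - [0.02,0.05,0,0,0,0,-1]
    - [0.02,0.05,0,0,0,0,-1]
    - [0,0,0,0,0,0,-1]

```text
clock: 3.45
eef_pos: [0.3877, -0.0134, 0.0914]
orientation: [0.009, 0.896, 0.444, 0.006]
contact_force: [-0.3, -0.2, -0.1]
grip_width: 0.0
```

```bash
cat > meas.py <<'E'
from h import *
import sys
tag=sys.argv[1]
print(manip.get_obs()["eef_pos"],manip.get_obs()["contact_force"])
im,d=cams.read_camera("top");m=cams.camera_model("top");W=world(m,d);hsv=cv2.cvtColor(im,cv2.COLOR_RGB2HSV)
cv2.imwrite(f"pics/t{tag}.png",cv2.resize(im[135:275,225:355,::-1],None,fx=4,fy=4,interpolation=cv2.INTER_CUBIC))
c=np.array([.4961,-.0604])
g=(W[...,2]>.1)&(W[...,2]<.118);g[:140]=0;g[246:]=0;g[:,:235]=0;g[:,342:]=0
for s,cc,k in comps(g,8):
    r=ray(m,cc,.111)[:2]-c;R=np.hypot(*r)
    if .112<R<.125 and s[4]<40: print("peg",s[4],R,np.degrees(np.arctan2(r[1],r[0]))%360)
lid=((hsv[...,0]>17)&(hsv[...,0]<26)&(hsv[...,1]>145));lid[:140]=0;lid[246:]=0;lid[:,:235]=0;lid[:,342:]=0
for s,cc,k in comps(lid&(W[...,2]>.115)&(W[...,2]<.14),50):
    r=ray(m,cc,.13)[:2]-c;print("lid",s,np.hypot(*r),np.degrees(np.arctan2(r[1],r[0]))%360)
E
python3 meas.py 3
```

```text
[ 0.38769469 -0.01342745  0.09137026] [-0.26216144 -0.16447648 -0.05372142]
peg 24 0.11809498801859018 338.2461173609396
peg 21 0.11851686371455694 68.4450821174179
peg 22 0.11827221064578412 248.2561934846334
lid [290 202  21  21 348] 0.061381824174353374 205.6248889505628
```

View pics/t3.png

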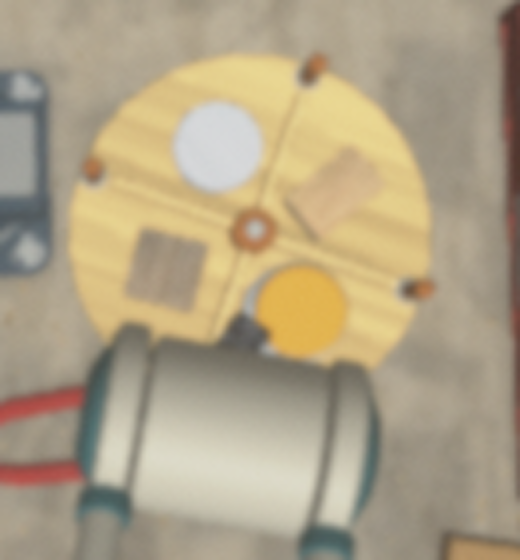

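```bash
python3 - <<'E'
from h import *
p=manip.get_obs()["eef_pos"]
for n in ["scene","wrist"]:
    m=cams.camera_model(n);im,d=cams.read_camera(n);im=im.copy()
    print(n,proj(m,p),proj(m,[.3863,-.017,.111]))
    if n=="scene": c=im[100:250,200:400];c=cv2.resize(c,None,fx=4,fy=4,interpolation=cv2.INTER_CUBIC)
    else: c=im
    cv2.imwrite(f"pics/{n}4.png",c[:,:,::-1])
E
```

```text
scene [313.50139483 188.02692947] [315.16873729 179.85020551]
wrist [254.93906579 220.54070814] [257.48866699 238.95535106]
```

View pics/scene4.png

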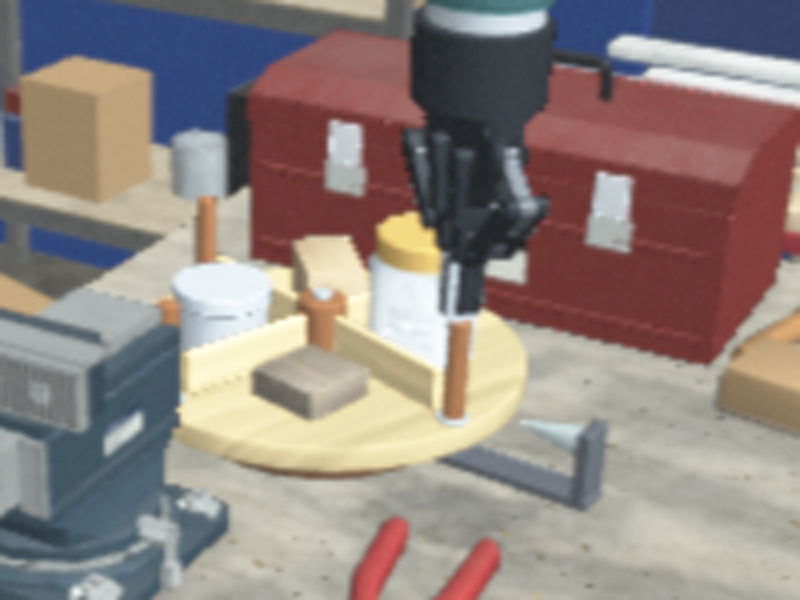

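View pics/wrist4.png

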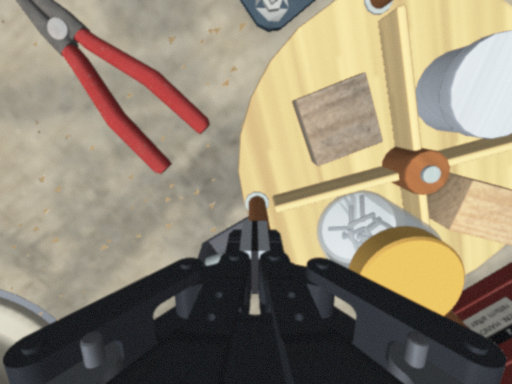

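```bash
python3 - <<'E'
from h import *
o=manip.get_obs();p=o["eef_pos"];print(o)
m=cams.camera_model("scene");im,d=cams.read_camera("scene");W=world(m,d)
print(proj(m,[.3814,-.0538,.091]))
for v in range(160,186,2): print(v,[np.round(W[v,u],3).tolist() for u in (311,314,317,319)])
m=cams.camera_model("wrist");im,d=cams.read_camera("wrist");W=world(m,d)
for v in range(206,236,4): print(v,[np.round(W[v,u],3).tolist() for u in (245,255,265)])
E
```

```text
{'clock': 3.6, 'joints': array([-0.20973415,  0.09220484,  2.06987019, -0.00735391,  0.95924053,
        0.44508296]), 'qvel': array([-0.00533185, -0.00244869,  0.00262393,  0.00059356, -0.0011152 ,
       -0.00108581]), 'joint_efforts': array([ 1.28665636e-01, -2.53186172e+01, -1.96192789e+01, -1.80965150e-02,
       -1.17529789e-01,  2.02965668e-03]), 'eef_pos': array([ 0.38738245, -0.01389174,  0.09133528]), 'orientation': array([0.00865828, 0.89597117, 0.44398614, 0.00608366]), 'contact_force': array([-0.37538261, -0.93851034, -0.59840513]), 'torque': array([0.06790004, 0.02042729, 0.02534712]), 'grip_width': -0.0002715195202744731}
[322.81190009 182.30218563]
160 [[0.394, -0.004, 0.163], [0.383, 0.006, 0.169], [0.374, 0.013, 0.173], [0.366, 0.019, 0.177]]
162 [[0.395, -0.007, 0.157], [0.383, 0.005, 0.164], [0.371, 0.017, 0.171], [0.366, 0.018, 0.172]]
164 [[0.394, -0.004, 0.154], [0.384, 0.003, 0.158], [0.372, 0.014, 0.164], [0.366, 0.017, 0.167]]
166 [[0.394, -0.006, 0.148], [0.386, -0.003, 0.151], [0.378, -0.002, 0.153], [0.375, -0.006, 0.152]]
168 [[0.393, -0.003, 0.144], [0.
[... 774 characters left out ...]
394, -0.013, 0.1], [0.386, -0.01, 0.103], [0.408, -0.086, 0.066], [0.42, -0.128, 0.046]]
206 [[0.377, -0.016, 0.04], [0.39, -0.011, 0.075], [0.394, -0.018, 0.065]]
210 [[0.365, -0.031, -0.002], [0.39, -0.011, 0.082], [0.394, -0.017, 0.076]]
214 [[0.362, -0.034, -0.002], [0.39, -0.011, 0.089], [0.394, -0.016, 0.086]]
218 [[0.361, -0.036, 0.003], [0.389, -0.011, 0.095], [0.394, -0.016, 0.093]]
222 [[0.389, -0.002, 0.119], [0.394, -0.005, 0.119], [0.398, -0.008, 0.119]]
226 [[0.389, -0.002, 0.124], [0.393, -0.005, 0.124], [0.397, -0.008, 0.124]]
230 [[0.389, -0.002, 0.129], [0.393, -0.005, 0.13], [0.397, -0.008, 0.129]]
234 [[0.389, -0.002, 0.134], [0.426, 0.043, 0.255], [0.397, -0.008, 0.135]]
```

The depth from both views puts the shut fingertips at z of about 0.118, roughly 26 mm above the reported TCP z. So the fingers passed just over the peg without touching it. I'll back off, go lower and push again.

Request:
move_arm:
  steps:
    - [-0.07,-0.13,0.02,0,0,0,-1]
    - [-0.07,-0.13,0,0,0,0,-1]
    - [0,0,0,0,0,0,-1]
    - [0,0,0,0,0,0,-1]

```text
clock: 4.2
eef_pos: [0.3705, -0.0461, 0.0939]
orientation: [0.009, 0.896, 0.443, 0.007]
contact_force: [0.2, 0.6, 0.6]
grip_width: 0.0004
```

Request:
move_arm:
  steps:
    - [0,0,-0.07,0,0,0,-1]
    - [0,0,-0.07,0,0,0,-1]
    - [0,0,-0.04,0,0,0,-1]
    - [0,0,0,0,0,0,-1]

```text
clock: 4.7
eef_pos: [0.3705, -0.045, 0.0703]
orientation: [0.008, 0.896, 0.444, 0.006]
contact_force: [0.7, 0.2, 0.2]
grip_width: 0.0001
```

```bash
python3 - <<'E'
from h import *
o=manip.get_obs();p=o["eef_pos"];print(p,o["contact_force"],o["orientation"])
for n in ["scene","wrist"]:
    m=cams.camera_model(n);im,d=cams.read_camera(n);W=world(m,d)
    print(n,proj(m,p))
    if n=="scene": c=im[100:250,200:400];c=cv2.resize(c,None,fx=4,fy=4,interpolation=cv2.INTER_CUBIC)
    else:
        c=im
        for v in range(214,236,3): print(v,[np.round(W[v,u],3).tolist() for u in (245,255,265)])
    cv2.imwrite(f"pics/{n}5.png",c[:,:,::-1])
E
```

```text
[ 0.37053345 -0.04496438  0.07030774] [0.70614745 0.23623319 0.16808042] [0.00815258 0.89606644 0.4438013  0.00623558]
scene [324.99757487 192.66264047]
wrist [254.71665674 220.80340656]
214 [[0.352, -0.057, 0.006], [0.358, -0.065, -0.002], [0.374, -0.054, 0.044]]
217 [[0.349, -0.061, -0.002], [0.356, -0.067, -0.001], [0.372, -0.057, 0.042]]
220 [[0.347, -0.064, -0.002], [0.354, -0.069, -0.002], [0.371, -0.059, 0.042]]
223 [[0.373, -0.032, 0.101], [0.377, -0.036, 0.099], [0.381, -0.039, 0.1]]
226 [[0.373, -0.033, 0.104], [0.377, -0.036, 0.103], [0.381, -0.039, 0.103]]
229 [[0.373, -0.032, 0.108], [0.377, -0.036, 0.108], [0.381, -0.039, 0.108]]
232 [[0.373, -0.033, 0.111], [0.377, -0.036, 0.111], [0.38, -0.039, 0.111]]
235 [[0.373, -0.033, 0.114], [0.376, -0.036, 0.113], [0.381, -0.038, 0.116]]
```

View pics/scene5.png

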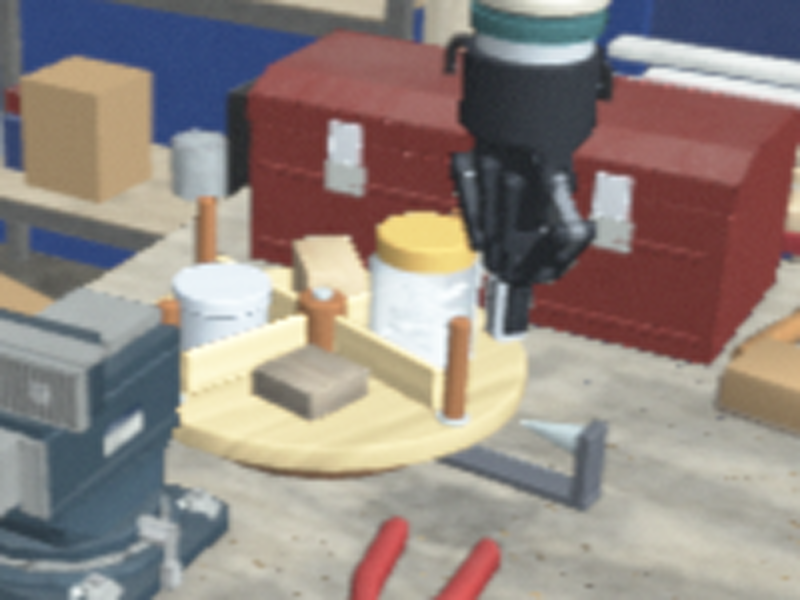

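View pics/wrist5.png

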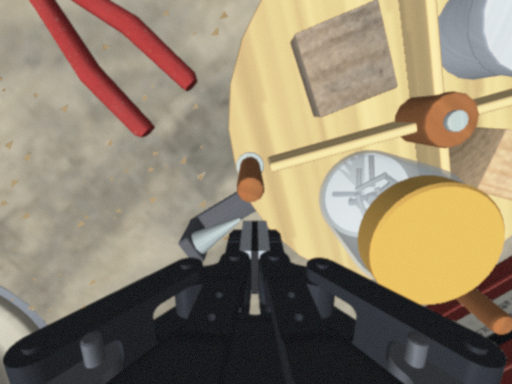

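The wrist view shows the near peg at (250,178) just ahead of the fingertips at (255,225), which are at z of about 0.098, 13 mm below the peg top. The jar is clear on the right. Now I'll push.

Request:
move_arm:
  steps:
    - [0.015,0.05,0,0,0,0,-1]
    - [0.02,0.05,0,0,0,0,-1]
    - [0.02,0.05,0,0,0,0,-1]
    - [0,0,0,0,0,0,-1]

```text
clock: 5.3
eef_pos: [0.3785, -0.0259, 0.0713]
orientation: [0.009, 0.896, 0.444, 0.007]
contact_force: [-0.1, -0.1, -0.6]
grip_width: 0.0
```

```bash
python3 meas.py 6
```

```text
[ 0.37849586 -0.02589613  0.07130102] [-0.07864868 -0.05714586 -0.58748598]
peg 22 0.11842415219779168 334.6561199132205
peg 21 0.11838399609260608 64.93341989164058
peg 23 0.1180734497824274 245.1806044469957
lid [289 203  21  21 327] 0.060750703893996796 203.49189664732998
```

Request:
move_arm:
  steps:
    - [0.025,0.06,0,0,0,0,-1]
    - [0.03,0.06,0,0,0,0,-1]
    - [0.03,0.06,0,0,0,0,-1]
    - [0.035,0.05,0,0,0,0,-1]
    - [0,0,0,0,0,0,-1]

```text
clock: 5.98
eef_pos: [0.3941, 0.0034, 0.0714]
orientation: [0.009, 0.896, 0.444, 0.007]
contact_force: [0.9, -0.1, 0.6]
grip_width: 0.0001
```

```bash
python3 meas.py 7
```

```text
[0.39405564 0.00342793 0.0713808 ] [ 0.88057878 -0.11279036  0.55063422]
peg 25 0.11836083529876942 319.14128507474453
peg 23 0.11800504088672388 48.76420247638936
peg 21 0.11860606130702948 228.9905124563126
lid [283 204  20  18 281] 0.05659427847004546 187.351116094539
```

Request:
move_arm:
  steps:
    - [0.035,0.045,0,0,0,0,-1]
    - [0.035,0.045,0,0,0,0,-1]
    - [0,0,0,0,0,0,-1]

```text
clock: 6.4
eef_pos: [0.4026, 0.0146, 0.0713]
orientation: [0.009, 0.896, 0.444, 0.007]
contact_force: [-0.0, -0.8, 0.1]
grip_width: 0.0001
```

```bash
python3 meas.py 8; python3 - <<'E'
from h import *
for n in ["scene","wrist"]:
    im,d=cams.read_camera(n)
    if n=="scene": im=cv2.resize(im[100:250,200:400],None,fx=4,fy=4,interpolation=cv2.INTER_CUBIC)
    cv2.imwrite(f"pics/{n}8.png",im[:,:,::-1])
E
```

```text
[0.40262655 0.01456144 0.071277  ] [-0.0041017  -0.81743524  0.06384426]
peg 23 0.11856687755745099 42.21478924319638
peg 22 0.11877834040851709 312.38402788928016
peg 23 0.11830208923945497 222.19005512776926
lid [280 204  21  15 192] 0.05035410894283277 180.88720162444852
```

View pics/wrist8.png

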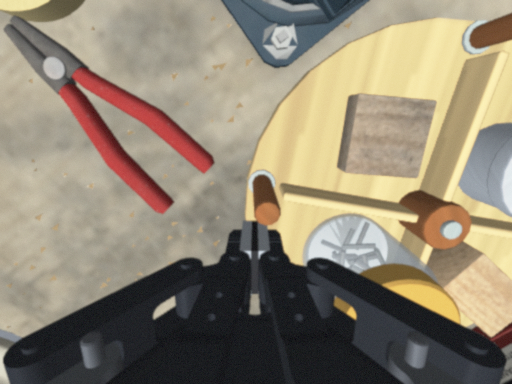

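View pics/scene8.png

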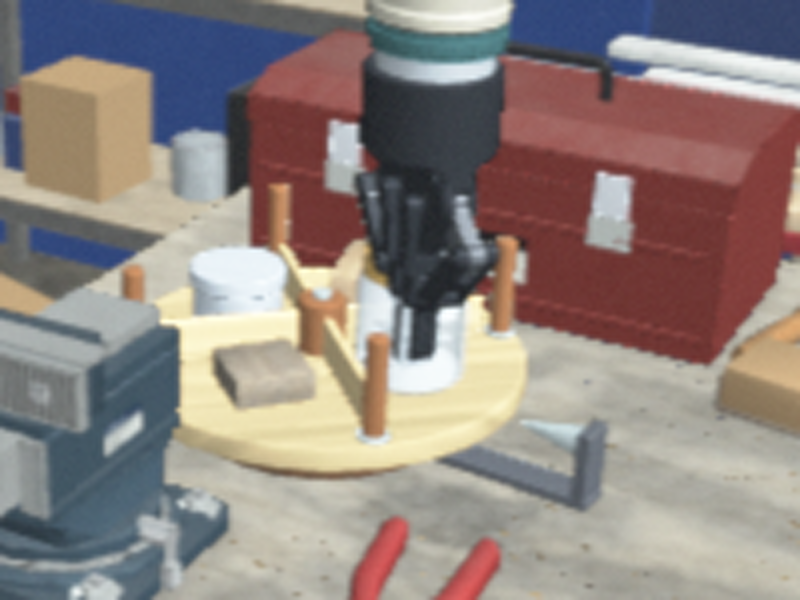

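The scene and wrist views show the fingers against the near peg at wrist (265,200) and still clear of the jar. The tray has turned about 26°, with roughly 4.5° left. I'll back off to measure with a clear view.

Request:
move_arm:
  steps:
    - [-0.06,-0.06,0,0,0,0,-1]
    - [-0.05,-0.05,0.03,0,0,0,-1]
    - [-0.1,0,0.4,0,0,0,-1]
    - [-0.2,0,0.4,0,0,0,-1]
    - [-0.25,0,0.2,0,0,0,-1]

```text
clock: 7.18
eef_pos: [0.3183, -0.001, 0.1968]
orientation: [0.008, 0.897, 0.443, 0.004]
contact_force: [0.4, 0.4, -0.2]
grip_width: 0.0002
```

Request:
move_arm:
  steps:
    - [-0.3,0,0.3,0,0,0,-1]
    - [-0.1,0,0.2,0,0,0,-1]
    - [0,0,0,0,0,0,-1]

```text
clock: 7.55
eef_pos: [0.2662, -0.0018, 0.2605]
orientation: [0.01, 0.897, 0.442, 0.006]
contact_force: [0.3, -0.2, -0.1]
grip_width: 0.0002
```

```bash
python3 meas.py 9; python3 - <<'E'
from h import *
for n in ["wrist"]:
    m=cams.camera_model(n);im,d=cams.read_camera(n);np.savez("pics/w9.npz",im=im,d=d,**m)
    cv2.imwrite(f"pics/{n}9.png",im[:,:,::-1])
E
```

```text
[ 0.2662431  -0.00182643  0.26045393] [ 0.31270683 -0.20938105 -0.12333975]
peg 22 0.1188075147003874 42.096369117796364
peg 24 0.1183523895929075 312.1953117501793
peg 22 0.11813495981614662 132.35606310437672
peg 22 0.11839840199507506 222.34175101053302
lid [280 204  21  21 344] 0.06027929833851956 179.1029782565693
```

View pics/wrist9.png

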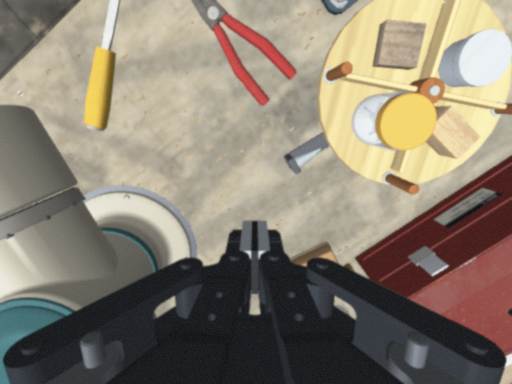

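View pics/t9.png

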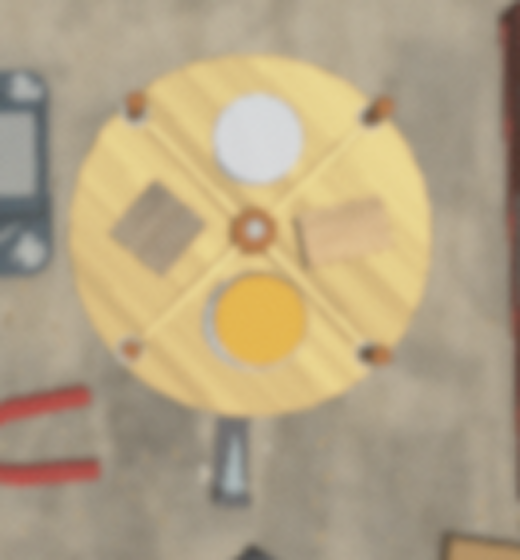

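```bash
cat > wm.py <<'E'
from h import *
import sys
def deg(r): return np.degrees(np.arctan2(r[1],r[0]))%360
def run(f):
    z=np.load(f);im,d=z["im"],z["d"];m={k:z[k] for k in("camera_matrix","R","t")};W=world(m,d);hsv=cv2.cvtColor(im,cv2.COLOR_RGB2HSV)
    c0=np.array([.496,-.0605]);rr=np.hypot(W[...,0]-c0[0],W[...,1]-c0[1])
    P=[]
    for s,c,k in comps((W[...,2]>.106)&(W[...,2]<.116)&(rr>.105)&(rr<.135),15):
        x=ray(m,c,.111)[:2];P.append(x);print("peg",s,x,deg(x-c0))
    hub=[(s[4],c) for s,c,k in comps((W[...,2]>.078)&(W[...,2]<.087)&(rr<.03),15)]
    for a,c in hub: print("hub",a,ray(m,c,.082))
    lid=(hsv[...,0]>17)&(hsv[...,0]<26)&(hsv[...,1]>140)&(W[...,2]>.125)&(W[...,2]<.135)&(rr<.12)
    s,c,k=max(comps(lid,50),key=lambda q:q[0][4]);cs,_=cv2.findContours(k.astype(np.uint8),0,1);e=cv2.fitEllipse(max(cs,key=len))
    J=ray(m,e[0],.13)[:2];print("lid",s[:5],J,W[k].mean(0))
    up=(W[...,2]>.044)&(W[...,2]<.056)&(W[...,0]>.295)&(W[...,0]<.335)&(abs(W[...,1]+.045)<.04)
    for s,c,k in comps(up,8): print("upr",s,ray(m,c,.05),deg(ray(m,c,.05)[:2]-c0))
    pt=(W[...,2]>.012)&(W[...,0]>.29)&(W[...,0]<.36)&(abs(W[...,1]+.045)<.04)
    for s,c,k in comps(pt,20):
        print("ptr",s[4],W[k].mean(0),deg(W[k].mean(0)[:2]-c0))
    x=[b for b in P]
    return m,im,W,P,J
if __name__=="__main__": run(sys.argv[1])
E
python3 - <<'E'
from wm import *
for f in ["pics/w1.npz","pics/w9.npz"]: run(f);print()
im=np.load("pics/w9.npz")["im"];cv2.imwrite("pics/w9z.png",cv2.resize(im[120:185,275:345,::-1],None,fx=9,fy=9,interpolation=cv2.INTER_CUBIC))
E
```

```text
peg [276  30  14  16 166] [ 0.38660971 -0.01819429] 158.85647221357615
peg [409 120  13  13 127] [ 0.45222323 -0.17027811] 248.25912151907335
hub 662 [ 0.49644379 -0.0613007   0.082     ]
lid [365  25  28  13  81] [ 0.45572909 -0.06793825] [ 0.45903156 -0.06638592  0.12742741]
upr [233  98  20  20 216] [ 0.31438328 -0.04346775  0.05      ] 174.64239907536557
ptr 431 [ 0.32385792 -0.04450319  0.04643364] 174.69086760178604

peg [341  61  12  14 127] [0.41637384 0.02697675] 132.31019104380727
peg [408 184  12  10  89] [ 0.40880669 -0.13883343] 221.93614477499
hub 448 [ 0.4978359  -0.05949036  0.082     ]
lid [380  94  30  44 279] [ 0.42474751 -0.03974867] [ 0.42513496 -0.03933588  0.12703239]
upr [288 158  18  16 154] [ 0.3134659  -0.04192222  0.05      ] 174.18861633550912
ptr 358 [ 0.32230473 -0.04203802  0.0421046 ] 173.93284143556116
ptr 11971 [ 0.30300041 -0.01903142  0.36204772] 167.87359201854787
```

View pics/w9z.png

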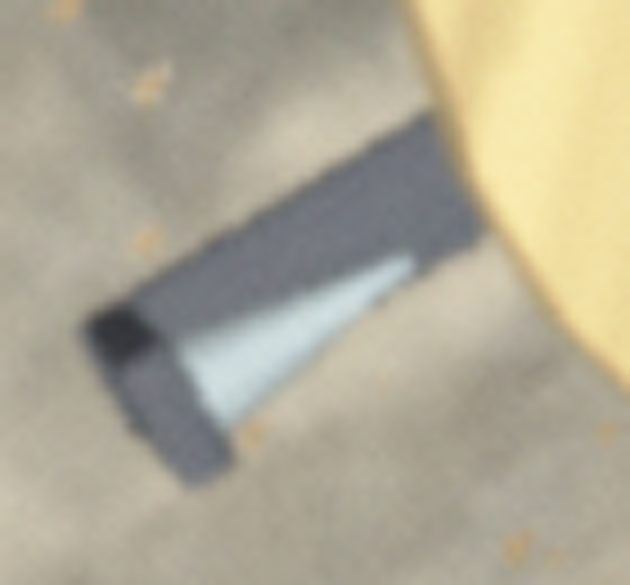

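```bash
sed -i 's/^    lid=.*/    lid=(hsv[...,0]>12)\&(hsv[...,0]<30)\&(W[...,2]>.121)\&(W[...,2]<.137)\&(rr<.12)/' wm.py; python3 - <<'E'
from wm import *
for f in ["pics/w1.npz","pics/w9.npz"]:
    m,im,W,P,J=run(f);c=np.mean(P,0)
    # centre from two adjacent pegs: corner of square
    a,b=np.array(P[0]),np.array(P[1]);mid=(a+b)/2;dv=(b-a)/2;perp=np.array([-dv[1],dv[0]])
    C=mid+perp if np.hypot(*(mid+perp-[.496,-.06]))<.03 else mid-perp
    print("C",C,"jar",deg(J-C),np.hypot(*(J-C)))
    if f[-5]=="9":
        t=ray(m,(275+415.5/9-.5,120+258.5/9-.5),.039)[:2];print("tip",t,deg(t-C))
        for s,c,k in comps((W[...,2]>.121)&(W[...,2]<.137)&(W[...,0]>.38)&(W[...,0]<.48)&(W[...,1]>-.11)&(W[...,1]<.0),50):print("lidbox",s,ray(m,(s[0]+(s[2]-1)/2,s[1]+(s[3]-1)/2),.13),ray(m,c,.13))
E
```

```text
peg [276  30  14  16 166] [ 0.38660971 -0.01819429] 158.85647221357615
peg [409 120  13  13 127] [ 0.45222323 -0.17027811] 248.25912151907335
hub 662 [ 0.49644379 -0.0613007   0.082     ]
lid [ 339   25   67   70 3634] [ 0.43899448 -0.08496773] [ 0.4400371  -0.0854046   0.12714963]
upr [233  98  20  20 216] [ 0.31438328 -0.04346775  0.05      ] 174.64239907536557
ptr 431 [ 0.32385792 -0.04450319  0.04643364] 174.69086760178604
C [ 0.49545838 -0.06142944] jar 202.6299533335954 0.06117370787836151
peg [341  61  12  14 127] [0.41637384 0.02697675] 132.31019104380727
peg [408 184  12  10  89] [ 0.40880669 -0.13883343] 221.93614477499
hub 448 [ 0.4978359  -0.05949036  0.082     ]
lid [ 379   92   58   58 2605] [ 0.43364486 -0.05575298] [ 0.43481544 -0.05704709  0.1270444 ]
upr [288 158  18  16 154] [ 0.3134659  -0.04192222  0.05      ] 174.18861633550912
ptr 358 [ 0.32230473 -0.04203802  0.0421046 ] 173.93284143556116
ptr 11971 [ 0.30300041 -0.01903142  0.36204772] 167.87359201854787
C [ 0.49549535 -0.05971191] jar 176.33760052118689 0.061977061880829215
tip [ 0.35573744 -0.04723498] 174.89842400400266
lidbox [ 379   92   58   58 2605] [ 0.43382257 -0.05546384  0.13      ] [ 0.43364048 -0.05575957  0.13      ]
```

Request:
move_arm:
  steps:
    - [0.2,-0.2,0.2,0,0,0,-1]
    - [0.3,-0.3,0.15,0,0,0,-1]
    - [0.3,-0.3,0,0,0,0,-1]
    - [0.06,-0.06,0,0,0,0,-1]
    - [0,0,0,0,0,0,-1]

```text
clock: 8.28
eef_pos: [0.3702, -0.1066, 0.2935]
orientation: [0.002, 0.897, 0.443, 0.001]
contact_force: [-0.4, -0.6, 0.3]
grip_width: 0.0
```

```bash
python3 - <<'E'
from wm import *
m=cams.camera_model("wrist");im,d=cams.read_camera("wrist");np.savez("pics/w10.npz",im=im,d=d,**m);cv2.imwrite("pics/w10.png",im[:,:,::-1])
print(-m["R"].T@m["t"]);run("pics/w10.npz")
E
```

```text
[ 0.41132009 -0.05130972  0.45728842]
peg [213  48  11  12 111] [0.41813582 0.0255193 ] 132.1512133580191
peg [404  86  12  12 104] [ 0.57607154 -0.14799943] 312.4619182666252
peg [289 163  11  10  81] [ 0.41055355 -0.14027547] 223.03418242394073
hub 453 [ 0.49729062 -0.06126148  0.082     ]
lid [ 248   76   52   54 2201] [ 0.43600423 -0.05798228] [ 0.43609124 -0.0582056   0.12731116]
upr [192 141  17  16 149] [ 0.31547593 -0.04327096  0.05      ] 174.54826050238287
ptr 322 [ 0.3241917  -0.04421536  0.04323308] 174.58546568282188
ptr 12457 [ 0.3424871  -0.07339014  0.39533125] 184.79974262022517
```

View pics/w10.png

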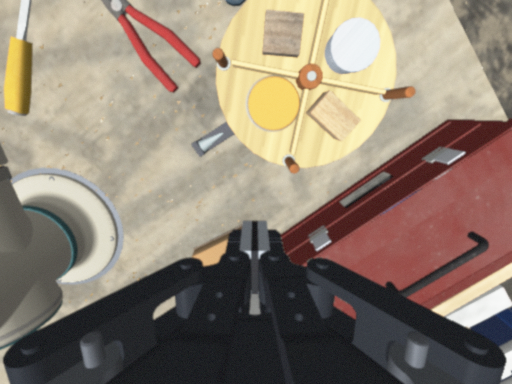

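The near-vertical wrist view has the hub at (311,76), the jar lid at (274,102) and the pointer at (210,138). The jar bears 177.0° and the pointer 174.4°, which leaves about 2.6°, or some 5.5 mm at the peg. I'll go back to the same peg.

Request:
move_arm:
  steps:
    - [0.03,0.4,0,0,0,0,-1]
    - [0.05,0.4,0,0,0,0,-1]
    - [0.04,0.05,-0.2,0,0,0,-1]
    - [0,0,-0.4,0,0,0,-1]
    - [0,0,0,0,0,0,-1]

```text
clock: 8.95
eef_pos: [0.3781, 0.0031, 0.2189]
orientation: [0.0, 0.896, 0.444, 0.0]
contact_force: [0.2, 0.3, 1.0]
grip_width: -0.0002
```

Request:
move_arm:
  steps:
    - [0.03,-0.05,-0.4,0,0,0,-1]
    - [0.0,0,-0.4,0,0,0,-1]
    - [0,0,-0.3,0,0,0,-1]
    - [0,0,-0.1,0,0,0,-1]
    - [0,0,0,0,0,0,-1]

```text
clock: 9.57
eef_pos: [0.3886, -0.0034, 0.081]
orientation: [0.006, 0.895, 0.445, 0.008]
contact_force: [0.7, -0.2, -0.6]
grip_width: 0.0001
```

Request:
move_arm:
  steps:
    - [0,0,-0.08,0,0,0,-1]
    - [0.04,0.06,0,0,0,0,-1]
    - [0.04,0.06,0,0,0,0,-1]
    - [0.03,0.03,0,0,0,0,-1]
    - [0,0,0,0,0,0,-1]

```text
clock: 10.2
eef_pos: [0.4068, 0.0155, 0.0748]
orientation: [0.009, 0.895, 0.445, 0.011]
contact_force: [-0.4, 0.7, -0.2]
grip_width: 0.0003
```

```bash
python3 meas.py 11
```

```text
[0.40675637 0.01553306 0.07478061] [-0.35601407  0.71465311 -0.18299729]
peg 23 0.11790411481312998 41.034896469516724
peg 25 0.1183038037661261 310.96780301188164
peg 24 0.11802944808858314 221.08788613242638
lid [280 204  20  13 179] 0.04914771041806052 178.55474265977006
```

Request:
move_arm:
  steps:
    - [0.018,0.02,0,0,0,0,-1]
    - [0,0,0,0,0,0,-1]

```text
clock: 10.5
eef_pos: [0.4086, 0.0178, 0.0747]
orientation: [0.009, 0.895, 0.445, 0.011]
contact_force: [-0.4, -0.4, -0.4]
grip_width: -0.0003
```

```bash
python3 meas.py 12
```

```text
[0.40861064 0.01778918 0.07468052] [-0.38007341 -0.37903405 -0.38821887]
peg 22 0.11760774685115297 39.40929725407076
peg 24 0.11873354365693217 309.4363886977685
peg 22 0.11849217312989116 219.79374243823446
lid [280 204  20  13 156] 0.04771598649477188 177.34404978392868
```

Request:
move_arm:
  steps:
    - [-0.06,-0.06,0,0,0,0,-1]
    - [-0.06,-0.06,0.03,0,0,0,-1]
    - [-0.1,0,0.4,0,0,0,-1]
    - [-0.1,0,0.4,0,0,0,-1]
    - [0,-0.2,0.4,0,0,0,-1]

```text
clock: 11.18
eef_pos: [0.3624, -0.0217, 0.2229]
orientation: [0.006, 0.895, 0.446, 0.007]
contact_force: [1.5, -1.0, 0.2]
grip_width: 0.0
```

Request:
move_arm:
  steps:
    - [0,-0.4,0.4,0,0,0,-1]
    - [0,-0.4,0.2,0,0,0,-1]
    - [0,0,0,0,0,0,-1]
    - [0,0,0,0,0,0,-1]

```text
clock: 11.68
eef_pos: [0.3607, -0.1182, 0.2971]
orientation: [0.01, 0.896, 0.444, 0.01]
contact_force: [-0.4, -1.1, 0.3]
grip_width: -0.0001
```

```bash
python3 - <<'E'
from wm import *
o=manip.get_obs();print(o["eef_pos"],abs(o["qvel"]).max())
m=cams.camera_model("wrist");im,d=cams.read_camera("wrist");np.savez("pics/w13.npz",im=im,d=d,**m);cv2.imwrite("pics/w13.png",im[:,:,::-1])
print(-m["R"].T@m["t"]);run("pics/w13.npz")
E
python3 meas.py 13
```

```text
[ 0.36073822 -0.11824022  0.29708064] 0.02583081246400706
[ 0.39787557 -0.06199563  0.46144341]
peg [211  31  11  13 113] [0.42228088 0.0289228 ] 129.5017769512418
peg [398  81  11  11  97] [ 0.57178229 -0.15205448] 309.6155418734846
peg [283 152  10  10  79] [ 0.40673301 -0.13631024] 220.33967311010508
hub 453 [ 0.49719621 -0.06145569  0.082     ]
lid [ 244   62   52   55 2227] [ 0.43595047 -0.05512879] [ 0.43617052 -0.05524627  0.12730198]
upr [188 132  18  16 157] [ 0.31542516 -0.04344545  0.05      ] 174.60465297022174
ptr 320 [ 0.32395513 -0.0443171   0.04341426] 174.62645034861458
ptr 6245 [ 0.32521143 -0.0787648   0.40120553] 186.1042362835742
[ 0.36090172 -0.11822537  0.29704839] [ 0.29105008  0.45094011 -0.06812325]
peg 22 0.11788737895170669 39.29108500058679
peg 24 0.11873354365693217 309.4363886977685
peg 21 0.1180690009081745 129.58407267478515
peg 23 0.11849636328903841 219.63387151314788
lid [279 204  21  21 347] 0.060264421384961804 176.51888310428308
```

View pics/w13.png

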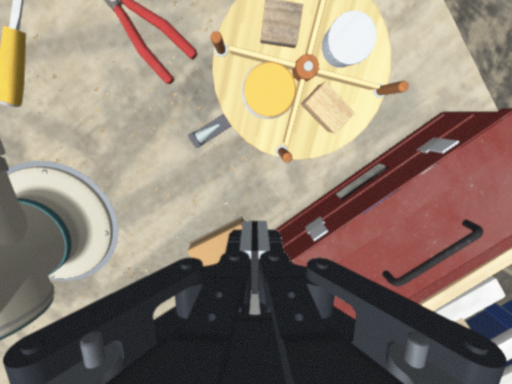

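```bash
python3 - <<'E'
from wm import *
for n in ["top","scene"]:
    m=cams.camera_model(n);im,d=cams.read_camera(n);W=world(m,d);np.savez(f"pics/{n}14.npz",im=im,d=d)
    print(n,"cam",-m["R"].T@m["t"])
    k=(W[...,2]>.118)&(W[...,2]<.145)&(np.hypot(W[...,0]-.436,W[...,1]+.056)<.06)
    for s,c,kk in comps(k,50): print("lid",s,ray(m,c,.13),ray(m,(s[0]+(s[2]-1)/2,s[1]+(s[3]-1)/2),.13),W[kk].mean(0))
im=np.load("pics/top14.npz")["im"];cv2.imwrite("pics/t14.png",cv2.resize(im[195:270,260:320,::-1],None,fx=8,fy=8,interpolation=cv2.INTER_CUBIC))
E
```

```text
top cam [0.42150047 0.04452977 1.22455395]
lid [277 204  23  23 425] [ 0.43420328 -0.0548843   0.13      ] [ 0.43400553 -0.05487783  0.13      ] [ 0.43421206 -0.05485762  0.1303361 ]
scene cam [0.03453097 0.86017664 0.54971111]
lid [290 158  26  15 318] [ 0.43064099 -0.04169419  0.13      ] [ 0.42944647 -0.03904678  0.13      ] [ 0.43242871 -0.04572638  0.12823111]
```

View pics/t14.png

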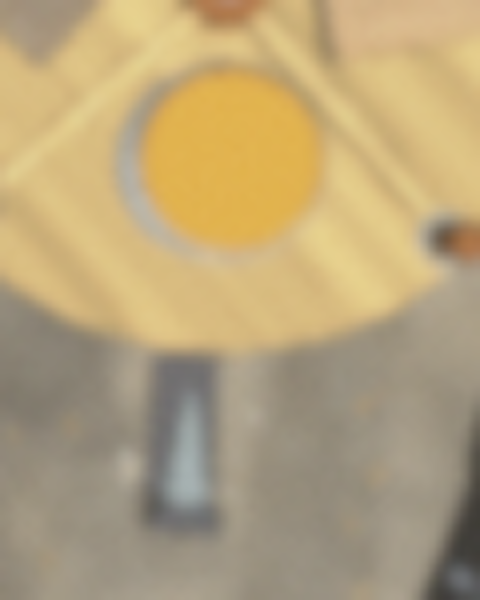

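```bash
python3 - <<'E'
from wm import *
def lidc(im,box,off):
    x0,y0,x1,y1=box;g=cv2.resize(im[y0:y1,x0:x1],None,fx=8,fy=8,interpolation=cv2.INTER_CUBIC)
    h=cv2.cvtColor(g,cv2.COLOR_RGB2HSV);k=((h[...,0]>15)&(h[...,0]<26)&(h[...,1]>off)).astype(np.uint8)
    cs,_=cv2.findContours(k,0,1);c=max(cs,key=cv2.contourArea);e=cv2.fitEllipse(cv2.convexHull(c))
    cv2.ellipse(g,e,(0,0,255),1);return np.array([x0+(e[0][0]+.5)/8-.5,y0+(e[0][1]+.5)/8-.5]),np.array(e[1])/8,g
z=np.load("pics/w13.npz");im=z["im"];m={k:z[k] for k in("camera_matrix","R","t")}
print(m["camera_matrix"][0,0])
C=np.array([.49703,-.06157])
for o in(130,150,165):
    p,s,g=lidc(im,(235,50,305,125),o);J=ray(m,p,.13)[:2];print("w",o,p,s,J,deg(J-C))
    if o==150: cv2.imwrite("pics/wl.png",g[:,:,::-1])
im=np.load("pics/top14.npz")["im"];m=cams.camera_model("top")
for o in(130,140,150):
    p,s,g=lidc(im,(272,198,306,232),o);J=ray(m,p,.13)[:2];print("t",o,p,s,J,deg(J-np.array([.4961,-.0604])))
E
```

```text
269.70760738894575
w 130 [269.9700737   88.63961029] [50.42157745 53.57967377] [ 0.43627022 -0.05537447] 174.17781350211217Traceback (most recent call last):
  File "<stdin>", line 11, in <module>
  File "<stdin>", line 5, in lidc
ValueError: max() iterable argument is empty
```

Request:
move_arm:
  steps:
    - [0.1,0.35,0.1,0,0,0,-1]
    - [0.1,0.35,0,0,0,0,-1]
    - [0,0,0,0,0,0,-1]
    - [0,0,0,0,0,0,-1]

```text
clock: 12.38
eef_pos: [0.3843, -0.0285, 0.3066]
orientation: [0.008, 0.894, 0.447, 0.008]
contact_force: [-1.5, 0.3, 0.1]
grip_width: 0.0004
```

```bash
python3 - <<'E'
from wm import *
m=cams.camera_model("wrist");im,d=cams.read_camera("wrist");np.savez("pics/w15.npz",im=im,d=d,**m);cv2.imwrite("pics/w15.png",im[:,:,::-1])
print(-m["R"].T@m["t"]);_,_,W,P,J=run("pics/w15.npz")
E
```

```text
[0.42191376 0.02786053 0.47080387]
peg [359  32  12  12 110] [0.58763935 0.01441899] 39.26743030271543
peg [243 107  11  11  87] [0.42226911 0.03011184] 129.13526399171164
peg [412 150  11   9  75] [ 0.57233645 -0.15088754] 310.1826360286414
peg [305 211   9   9  65] [ 0.40662636 -0.13522972] 219.9006645806932
hub 356 [ 0.49777842 -0.06045031  0.082     ]
lid [ 273  137   47   47 1731] [ 0.43616481 -0.05385774] [ 0.4361975  -0.05467437  0.12724122]
upr [215 184  18  15 125] [ 0.31537108 -0.04236549  0.05      ] 174.26691493207608
ptr 281 [ 0.32319872 -0.04242109  0.04238732] 174.02729762689412
ptr 1513 [ 0.35225796 -0.01118716  0.39272591] 161.06470652370803
```

View pics/w15.png

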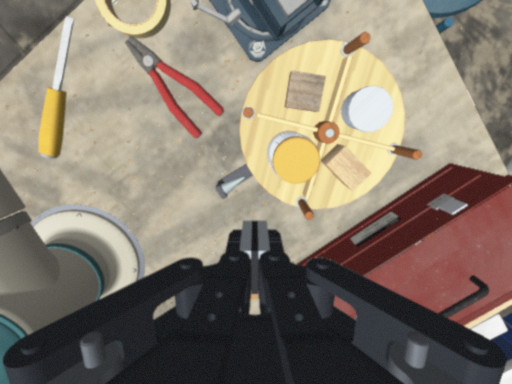

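The second view shows the same alignment: lid at (297,160), hub at (327,132), pointer at (234,181). The jar bears about 174.0° and the pointer about 174.3°, within 0.5 mm at the jar. The arm is clear and still, so I'm handing in.

```bash
python3 -c "
from station import hand_in,manip
print(manip.get_obs()['qvel'].round(4),manip.get_obs()['contact_force']);print(hand_in())"
```

```text
[-0.024   0.0003 -0.0029 -0.0033  0.0037  0.002 ] [-0.43789424  0.48241918  0.60925984]
the job is handed in; nothing more can be done
None
```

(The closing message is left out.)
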